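Find the sinking corner of a chuck plate and press its shim flat

ROBOT

A 6-joint arm with a two-finger parallel gripper is mounted at the origin on the work surface. World frame = base frame: x ahead of the robot, y to its left, z up, the work surface at z = 0. Lengths are in m, angles in rad, forces in N, time in s.
With the tool pointing down it reaches from about 0.425 to 0.95 m from the base axis. Payload 3.5 kg.
Tool frame: the origin (TCP) lies at the very end of the fingers, on their centre line; the grasp point (between the pads) lies 19 mm behind it (ctrl.grip_point_offset is the distance from the TCP to the grasp point, in m); z points along the fingers, y is the line along which they close (so a half turn about z gives the same grasp; the last joint's range is limited). The gripper opens to 85 mm and grips with 20 to 120 N. Pads are 22 mm wide; open, the fingers measure 114 mm over their backs; the gripper's body (76 mm by 85 mm) begins 54 mm behind the grasp point. The pads swing forward as they close: fully open they stand 13 mm farther back than shut.
Start: joints at [-1.289, 0.286, 1.577, -0, 1.279, -0.15], TCP at [0.283, -0.613, 0.231] pointing down, gripper open.
Joint ranges: [-2.77, 2.77], [-0.9, 2.22], [0.21, 2.48], [-1.53, 4.67], [0.24, 2.81], [-2.84, 2.84]. Speed limits (rad/s): [2.79, 2.79, 3.14, 3.14, 3.14, 3.14].

INTERFACE

Orientations are given as a unit quaternion [x, y, z, w].
In Python, from plant import ctrl gives the robot as it stands. The module is installed in compiled form; this text tells all that it offers.
- The arm moves only by the shell command python3 -m pendant 'ROWS' [OPENING] [FORCE]. ROWS is JSON, a list of rows, each an object of numbers: "dx", "dy", "dz": the shift along the tool's x, y, z in cm; "twist": the turn about the tool's z in degrees. A call has 1 to 10 rows; each row is the pose to reach, as a shift and turn from the pose commanded when the call began, along the tool's axes at that moment; what a row does not reach only later rows make up. A row lasts 1/8 s, in which the tool goes at most 62.5 mm and 10.7 degrees, less where a joint would pass 70% of its speed; a pose out of reach is approached as far as the arm can. A call with a gripper value outside its range is refused whole. OPENING is the opening in per cent of the stroke, from 0 (shut) to 100 (fully open), set as the call begins (- or left out, the last holds). The fingers move at their own pace and stop on an object; FORCE is the grip in N (left out, the last holds). Time passes only in rows, so rows that repeat a pose let the fingers close. It gives the time, the measured TCP pose, the force, the opening and the grip force at its end, in the units of the state.
- ctrl.get_state(): the state, without advancing time (a new reading comes with each control period).
- ctrl.read_camera(name): name is "scene" or "top" or "wrist"; returns a dict with "img" (480x640x3 uint8, red, green, blue), "depth" (480x640 float32, m along the optical axis (not along the pixel's ray), 0 where there is no reading), "camera_matrix" (3x3 intrinsics, pixels), "xyz" and "rotation" of the camera in the world; the wrist camera has in their place "tool_from_camera" (4x4, takes a point from camera to tool coordinates, whose origin is the TCP and whose axes are the flange's). Camera axes: x right, y up, looking along -z (the intrinsics and any distortion apply to the point x, -y, -z); pixel columns grow to the right and rows downward; lengths in m; the calibration is good to about 2 mm. A picture is of the moment at which its call begins: read the wrist's pose just before it.
- ctrl.sign_off(): hands the job in; it is judged then, once.
The state is a dict: "time": time; "qpos": joint angles; "dq": joint speeds; "joint_efforts": joint torques, N m; "eef_pos": TCP position; "tcp_rot": TCP orientation; "contact_force": force on the tool from outside, world axes, zero at the start; "wrist_torque": the same for the moment, N m; "opening": opening from 0.0 (shut) to 1.0 (fully open); "finger_force": force on a finger pad.
Only numpy, scipy, OpenCV 4.12 (cv2) and the standard library are available. Lean on these libraries where they do the work, as an engineer would, in place of code of your own. Each camera call takes 0.05 s, during which the arm holds its last target. There are 200 camera calls.

TASK

One corner of the red chuck plate is not properly supported. With closed fingertips press down on the round corner bosses, one at a time, until one sinks under the finger and stays down; press no further corner, but press the yellow shim tab beside the sunken corner fully flat, which brings the plate level again. Leave the other three tabs up, do not lift or shift the plate or disturb the loose things around it, and finish with the hand clear.

Things in the scene. Friction and masses are not known exactly. Their poses are not given: they have to be found in the camera images.
- plate: Loose red H-shaped plate, 2 kg, its underside 50 mm above the table on four feet: two bars 36 (x) by 240 (y) by 12 mm at x = -65 and +65 mm, joined by a web 90 mm wide (y) with a chuck 84 mm across, 30 mm high above the plate's top. Origin: centre of underside; x points away from the robot (yaw within 12 degrees), y left, z up.
- corner_front_left (a point): Top centre of the front-left round silvery boss (22 mm wide) on the plate, 65 mm above the table at rest, over a foot; front is the robot's side, left is +y. One corner, different each time, has a short foot on a stiff sinking seat: 3 to 5 N pushes its boss down 4 mm to a stop, the plate tips, and it stays down (the opposite corner then stands 4 mm high). The others do not give.
- corner_front_right (a point): Top centre of the front-right round silvery boss (22 mm wide) on the plate, 65 mm above the table at rest, over a foot; front is the robot's side, left is +y. One corner, different each time, has a short foot on a stiff sinking seat: 3 to 5 N pushes its boss down 4 mm to a stop, the plate tips, and it stays down (the opposite corner then stands 4 mm high). The others do not give.
- corner_rear_left (a point): Top centre of the rear-left round silvery boss (22 mm wide) on the plate, 65 mm above the table at rest, over a foot; front is the robot's side, left is +y. One corner, different each time, has a short foot on a stiff sinking seat: 3 to 5 N pushes its boss down 4 mm to a stop, the plate tips, and it stays down (the opposite corner then stands 4 mm high). The others do not give.
- corner_rear_right (a point): Top centre of the rear-right round silvery boss (22 mm wide) on the plate, 65 mm above the table at rest, over a foot; front is the robot's side, left is +y. One corner, different each time, has a short foot on a stiff sinking seat: 3 to 5 N pushes its boss down 4 mm to a stop, the plate tips, and it stays down (the opposite corner then stands 4 mm high). The others do not give.
- tab_a (a point): Centre of the upper face of a yellow shim tab (28 x 28 x 4 mm). One tab stands on the robot side (plate's -x) of each corner, sloping up to the robot: centre 66 mm above the table raised, 50 mm flat (then 56 mm from the boss, towards -x). It serves the nearest boss, 45 to 60 mm away; other bosses are over 70 mm away. The letters are mixed over the corners anew each time.
- shim_a (a joint): Hinge of the shim with tab_a, rad: about 0 raised (34 degrees up), 0.6 pressed flat (level, at its stop). Stiff by friction: a push of 5 to 8 N straight down on the tab moves it, and it stays where left. Its inner end lifts a sunk corner level again as the tab goes flat. The hinge line lies 28 mm from the boss, towards the plate's -x.
- tab_b (a point): Centre of the upper face of a yellow shim tab (28 x 28 x 4 mm). One tab stands on the robot side (plate's -x) of each corner, sloping up to the robot: centre 66 mm above the table raised, 50 mm flat (then 56 mm from the boss, towards -x). It serves the nearest boss, 45 to 60 mm away; other bosses are over 70 mm away. The letters are mixed over the corners anew each time.
- shim_b (a joint): Hinge of the shim with tab_b, rad: about 0 raised (34 degrees up), 0.6 pressed flat (level, at its stop). Stiff by friction: a push of 5 to 8 N straight down on the tab moves it, and it stays where left. Its inner end lifts a sunk corner level again as the tab goes flat. The hinge line lies 28 mm from the boss, towards the plate's -x.
- tab_c (a point): Centre of the upper face of a yellow shim tab (28 x 28 x 4 mm). One tab stands on the robot side (plate's -x) of each corner, sloping up to the robot: centre 66 mm above the table raised, 50 mm flat (then 56 mm from the boss, towards -x). It serves the nearest boss, 45 to 60 mm away; other bosses are over 70 mm away. The letters are mixed over the corners anew each time.
- shim_c (a joint): Hinge of the shim with tab_c, rad: about 0 raised (34 degrees up), 0.6 pressed flat (level, at its stop). Stiff by friction: a push of 5 to 8 N straight down on the tab moves it, and it stays where left. Its inner end lifts a sunk corner level again as the tab goes flat. The hinge line lies 28 mm from the boss, towards the plate's -x.
- tab_d (a point): Centre of the upper face of a yellow shim tab (28 x 28 x 4 mm). One tab stands on the robot side (plate's -x) of each corner, sloping up to the robot: centre 66 mm above the table raised, 50 mm flat (then 56 mm from the boss, towards -x). It serves the nearest boss, 45 to 60 mm away; other bosses are over 70 mm away. The letters are mixed over the corners anew each time.
- shim_d (a joint): Hinge of the shim with tab_d, rad: about 0 raised (34 degrees up), 0.6 pressed flat (level, at its stop). Stiff by friction: a push of 5 to 8 N straight down on the tab moves it, and it stays where left. Its inner end lifts a sunk corner level again as the tab goes flat. The hinge line lies 28 mm from the boss, towards the plate's -x.
- injector: Bystander, to be left alone: loose steel injector nozzle standing upright, 26 mm wide, 75 mm tall. Origin: centre of its underside.
- socket: Bystander, to be left alone: loose steel socket, 28 mm wide, 35 mm tall, open at the top. Origin: centre of its underside.
- wrench: Bystander, to be left alone: loose spanner lying flat. Origin: under the middle of its length, lying along its x.
- screwdriver: Bystander, to be left alone: loose green-handled screwdriver lying down. Origin: under the middle of its length, lying along its x.
- gauge_box: Bystander, to be left alone: loose black gauge case, 90 by 60 by 30 mm. Origin: centre of its underside.

How it is judged:
By the outcome, as a careful person would: the job done as asked, in the order asked, and still so for the second after the job is handed in, with the robot touching nothing.
It also fails if it takes over 54 s, if anything falls off the work surface, if the arm or the gripper's body presses on something with over 40 N, if the wrist force passes 120 N, or if a joint passes its speed limit or range.

## Working session

There is one attempt and no reset: what is moved stays moved. The work goes in short steps, Python scripts to look and compute and a shell command to move; the robot and the scene stay as the last step left them, time stands still between calls to the robot, and variables do not carry over. Pictures are saved under pics/ and viewed, at most 10 in all, crops included, and the job is handed in when it is done.

```bash
mkdir -p pics
cat > h.py <<'E'
from plant import ctrl
import numpy as np, cv2
from scipy.spatial.transform import Rotation as R
def cam(name):
    s=ctrl.get_state(); c=ctrl.read_camera(name)
    K=np.array(c["camera_matrix"])
    if name=="wrist":
        T=np.eye(4);T[:3,:3]=R.from_quat(s["tcp_rot"]).as_matrix();T[:3,3]=s["eef_pos"]
        T=T@np.array(c["tool_from_camera"])
    else:
        T=np.eye(4);r=np.array(c["rotation"]);T[:3,:3]=r if r.shape==(3,3) else R.from_quat(r).as_matrix();T[:3,3]=c["xyz"]
    return c["img"],c["depth"],K,T
def ray(K,T,u,v):
    d=np.linalg.inv(K)@[u,v,1]; return T[:3,:3]@[d[0],-d[1],-d[2]]
def onplane(K,T,u,v,z):
    d=ray(K,T,u,v); return T[:3,3]+d*(z-T[2,3])/d[2]
def bydepth(K,T,u,v,dep):
    return T[:3,3]+ray(K,T,u,v)*dep
def save(img,n): cv2.imwrite("pics/"+n,img[:,:,::-1])
def blobs(m,amin=60):
    n,l,st,ce=cv2.connectedComponentsWithStats(m.astype(np.uint8))
    return [(l==i,st[i,4],ce[i]) for i in range(1,n) if st[i,4]>=amin]
E
python3 - <<'E'
from h import *
for n in("top","scene"):
    i,d,K,T=cam(n); save(i,n+"1.png"); print(n,T[:3,3].round(3),K[0,0],ctrl.read_camera(n).keys())
    h=cv2.cvtColor(i,cv2.COLOR_RGB2HSV)
    for nm,m in(("yel",(h[...,0]>20)&(h[...,0]<35)&(h[...,1]>120)&(h[...,2]>80)),("red",((h[...,0]<8)|(h[...,0]>172))&(h[...,1]>120)&(h[...,2]>50))):
        for b,a,c in blobs(m):
            dd=np.median(d[b]); print(nm,a,c.round(1),bydepth(K,T,*c,dd).round(4))
print(ctrl.get_state())
E
```

```text
top [ 0.364 -0.003  1.426] 589.5676984061396 dict_keys(['img', 'depth', 'camera_matrix', 'xyz', 'rotation'])
yel 1597 [346.1  99.2] [ 0.9055 -0.0854  0.0061]
yel 71 [ 54.1 101.5] [0.8298 0.5532 0.2094]
yel 111 [286.  209.7] [0.6153 0.0634 0.065 ]
yel 114 [370.6 221.3] [ 0.5857 -0.1343  0.0648]
yel 123 [278.  264.5] [0.4867 0.0826 0.0641]
yel 126 [363.5 276.6] [ 0.4567 -0.1149  0.0648]
red 139 [215.  116.2] [0.8075 0.2143 0.1693]
red 1674 [ 55.5 119.7] [0.7827 0.5401 0.2277]
red 1541 [331.4 195.8] [ 0.6482 -0.0435  0.0613]
red 1692 [324.2 246.5] [ 0.5279 -0.0251  0.0613]
scene [1.641 0.524 0.846] 614.4192880395185 dict_keys(['img', 'depth', 'camera_matrix', 'xyz', 'rotation'])
yel 95 [286.3 219.5] [ 0.4577 -0.1117  0.0626]
yel 106 [253.7 241.9] [ 0.588  -0.1307  0.0641]
yel 115 [354.2 243.8] [0.4889 0.0865 0.0635]
yel 128 [324.1 269.6] [0.6181 0.0674 0.064 ]
yel 2568 [197.  340.3] [ 0.8996 -0.0811  0.0226]
yel 442 [556.5 350.3] [0.8324 0.5598 0.1985]
red 191 [241.1   8.6] [-0.6681 -0.9149  0.2914]
red 1987 [291.1 260.2] [ 0.6127 -0.018   0.0604]
red 592 [353.4 317.2] [0.8576 0.2319 0.
[... 169 characters left out ...]
y([-1.28897877e+00,  2.86900308e-01,  1.57765162e+00,  2.89018045e-05,
        1.27854200e+00, -1.50009710e-01]), 'dq': array([-3.02390312e-04, -2.79387531e-03, -4.50494567e-03,  2.94086803e-05,
       -2.16316666e-03,  1.96419819e-04]), 'joint_efforts': array([ 1.55825779e-03, -4.05987918e+01, -2.92681110e+01, -7.74028103e-05,
        4.07691623e-03, -1.04624661e-06]), 'eef_pos': array([ 0.28241955, -0.61262294,  0.23040858]), 'tcp_rot': array([ 9.76781684e-01,  2.14235799e-01, -3.56294321e-05, -7.49922923e-04]), 'contact_force': array([-0.52502071, -1.10533214, -0.29904828]), 'wrist_torque': array([-0.01418387, -0.03388679, -0.01427019]), 'finger_force': 0.0, 'opening': 0.9995814311153507}
```

View pics/top1.png

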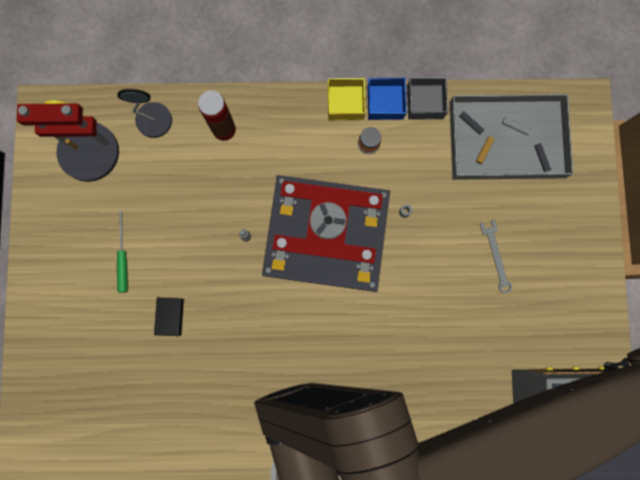

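View pics/scene1.png

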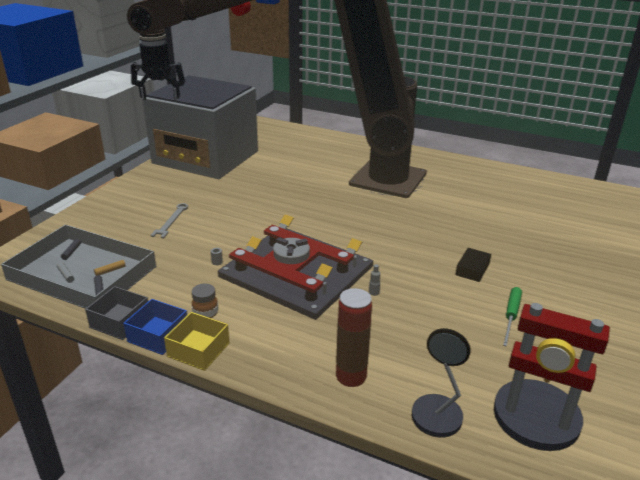

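The top view shows bosses at about (289,188), (374,200), (281,243) and (367,255), each with a yellow tab below it. The injector is at (245,235) and the socket at (405,211), both beside the plate. The scene view shows nothing tall near the plate except the chuck.

Run:
```python
from h import *
i,d,K,T=cam("top"); g=i.min(2)
bs={}
for n,(u,v) in dict(RL=(289,188),RR=(374,200),FL=(281,243),FR=(367,255)).items():
    w=np.zeros(g.shape,bool); w[v-9:v+10,u-9:u+10]=1
    b=max(blobs(w&(g>120),15),key=lambda t:t[1]); P=bydepth(K,T,*b[2],np.median(d[b[0]])); bs[n]=onplane(K,T,*b[2],.065); print(n,b[1],b[2].round(1),P.round(4),bs[n].round(4))
print("c",np.mean(list(bs.values()),0).round(4)); 
x=bs["RL"]+bs["RR"]-bs["FL"]-bs["FR"]; y=bs["RL"]+bs["FL"]-bs["FR"]-bs["RR"]
print("yaw",np.degrees(np.arctan2(x[1],x[0])),np.degrees(np.arctan2(-y[0],y[1])),np.linalg.norm(x)/2,np.linalg.norm(y)/2)
s=ctrl.get_state();M=R.from_quat(s["tcp_rot"]).as_matrix();print(M.round(3))
p=np.mean(list(bs.values()),0); p=p-.03*x/np.linalg.norm(x); p[2]=.30
print("to above centre, cm tool", (M.T@(p-s["eef_pos"])*100).round(1))
print(ctrl.read_camera("wrist")["tool_from_camera"])
```

```text
RL 60 [289.4 188.1] [0.667  0.0552 0.0642] [0.6668 0.0552 0.065 ]
RR 59 [373.5 199.6] [ 0.6374 -0.1423  0.0645] [ 0.6373 -0.1422  0.065 ]
FL 61 [281.3 242.2] [0.5388 0.0747 0.0633] [0.5385 0.0746 0.065 ]
FR 61 [366.4 254. ] [ 0.5089 -0.1229  0.064 ] [ 0.5088 -0.1228  0.065 ]
c [ 0.5879 -0.0338  0.065 ]
yaw -8.618234173944826 -8.532995711293689 0.12982530273020845 0.19960726482626176
[[ 0.908  0.419 -0.   ]
 [ 0.419 -0.908  0.001]
 [ 0.    -0.001 -1.   ]]
to above centre, cm tool [ 49.5 -41.5  -6.9]
[[ 6.02846904e-04  9.45748122e-01  3.24900180e-01  8.39812535e-02]
 [ 9.99997976e-01  5.35909897e-05 -2.01147706e-03  5.34063207e-04]
 [-1.91976238e-03  3.24900735e-01 -9.45746175e-01 -1.42578211e-01]
 [ 0.00000000e+00  0.00000000e+00  0.00000000e+00  1.00000000e+00]]
```

```bash
python3 -m pendant '[{"dz":-3},{"dz":-6.9,"dx":3,"dy":-3,"twist":3},{"dz":-6.9,"dx":7.5,"dy":-6.5,"twist":8},{"dz":-6.9,"dx":12,"dy":-10,"twist":13},{"dz":-6.9,"dx":16.5,"dy":-14,"twist":18},{"dz":-6.9,"dx":21,"dy":-17.5,"twist":23},{"dz":-6.9,"dx":25.5,"dy":-21.5,"twist":28},{"dz":-6.9,"dx":30,"dy":-25,"twist":33.3},{"dz":-6.9,"dx":34.5,"dy":-29,"twist":33.3},{"dz":-6.9,"dx":39,"dy":-32.5,"twist":33.3}]' 0
python3 - <<'E'
from h import *
s=ctrl.get_state();M=R.from_quat(s["tcp_rot"]).as_matrix();print(M.round(3))
print((M.T@(np.array([.5582,-.0293,.30])-s["eef_pos"])*100).round(1))
E
```

```text
[[ 0.908  0.418 -0.   ]
 [ 0.418 -0.908  0.001]
 [ 0.    -0.001 -1.   ]]
[ 49.5 -41.5  -6.9]$[0]: bad value
```

```bash
python3 -m pendant '[{"dx":0,"dy":0,"dz":-3,"twist":0},{"dz":-6.9,"dx":3,"dy":-3,"twist":3},{"dz":-6.9,"dx":7.5,"dy":-6.5,"twist":8},{"dz":-6.9,"dx":12,"dy":-10,"twist":13},{"dz":-6.9,"dx":16.5,"dy":-14,"twist":18},{"dz":-6.9,"dx":21,"dy":-17.5,"twist":23},{"dz":-6.9,"dx":25.5,"dy":-21.5,"twist":28},{"dz":-6.9,"dx":30,"dy":-25,"twist":33.3},{"dz":-6.9,"dx":34.5,"dy":-29,"twist":33.3},{"dz":-6.9,"dx":39,"dy":-32.5,"twist":33.3}]' 0
python3 - <<'E'
from h import *
s=ctrl.get_state();M=R.from_quat(s["tcp_rot"]).as_matrix();print(M.round(3))
print((M.T@(np.array([.5582,-.0293,.30])-s["eef_pos"])*100).round(1))
E
```

```text
time: 1.55
eef_pos: [0.5012, -0.1527, 0.3006]
tcp_rot: [0.997, -0.075, 0.0, 0.0]
contact_force: [0.7, -0.8, -0.4]
opening: -0.0
finger_force: 0.0
[[ 0.989 -0.149  0.001]
 [-0.149 -0.989 -0.   ]
 [ 0.001  0.    -1.   ]]
[  3.8 -13.    0.1]
```

```bash
python3 -m pendant '[{"dx":2,"dy":-5.5,"dz":0,"twist":0},{"dx":3.8,"dy":-11,"dz":0,"twist":0},{"dx":3.8,"dy":-13,"dz":0,"twist":0},{"dx":3.8,"dy":-13,"dz":0,"twist":0},{"dx":3.8,"dy":-13,"dz":0,"twist":0}]'
cat > meas.py <<'E'
from h import *
import sys
i,d,K,T=cam("wrist"); save(i,sys.argv[1]); g=i.min(2); s=ctrl.get_state();M=R.from_quat(s["tcp_rot"]).as_matrix()
c=np.array([.5879,-.0338,0]);a=np.radians(-8.57);ex=np.array([np.cos(a),np.sin(a),0]);ey=np.array([-ex[1],ex[0],0])
h=cv2.cvtColor(i,cv2.COLOR_RGB2HSV)
Y=(h[...,0]>20)&(h[...,0]<35)&(h[...,1]>120)&(h[...,2]>80)
inv=np.linalg.inv(T)
def px(P):
    q=inv[:3,:3]@P+inv[:3,3]; w=K@[q[0],-q[1],-q[2]]; return w[:2]/w[2]
for n,(sx,sy) in dict(RL=(1,1),RR=(1,-1),FL=(-1,1),FR=(-1,-1)).items():
    B=c+ex*.065*sx+ey*.1*sy+[0,0,.065]
    for nm,P,m,z in(("boss",B,g>120,.065),("tab",B-ex*.052,Y,.066)):
        u,v=px(P).round().astype(int)
        if not(20<u<620 and 20<v<460): print(n,nm,"out",u,v);continue
        w=np.zeros(g.shape,np.uint8);cv2.circle(w,(int(u),int(v)),26,1,-1)
        bb=blobs((w>0)&m,60)
        if not bb: print(n,nm,"none",u,v);continue
        b=max(bb,key=lambda t:t[1]);D=bydepth(K,T,*b[2],np.median(d[b[0]]));O=onplane(K,T,*b[2],z)
        print(n,nm,b[1],b[2].round(),"depth",D.round(4),"plane",O.round(4),"tool cm",(M.T@(O-s["eef_pos"])*100).round(2))
E
python3 meas.py w1.png
```

```text
time: 2.17
eef_pos: [0.5572, -0.0329, 0.3003]
tcp_rot: [0.997, -0.075, -0.0, 0.0]
contact_force: [-0.4, -0.1, 1.5]
opening: -0.002
finger_force: 0.0
RL boss 436 [200. 104.] depth [0.6691 0.0576 0.0645] plane [0.6691 0.0575 0.065 ] tool cm [  9.69 -10.66  23.53]
RL tab 691 [206. 159.] depth [0.6179 0.0651 0.065 ] plane [0.6179 0.0648 0.066 ] tool cm [  4.52 -10.61  23.43]
RR boss 442 [407. 104.] depth [ 0.6395 -0.1399  0.0647] plane [ 0.6395 -0.1398  0.065 ] tool cm [ 9.73  9.28 23.54]
RR tab 689 [403. 159.] depth [ 0.5883 -0.132   0.0654] plane [ 0.5884 -0.1319  0.066 ] tool cm [ 4.57  9.27 23.44]
FL boss 337 [217. 253.] depth [0.5123 0.0822 0.0496] plane [0.5173 0.0772 0.065 ] tool cm [ -5.62 -10.32  23.53]
FL tab 586 [216. 277.] depth [0.4898 0.0845 0.0642] plane [0.4905 0.0838 0.066 ] tool cm [ -8.37 -10.58  23.43]
FR boss 325 [397. 233.] depth [ 0.5111 -0.1207  0.0642] plane [ 0.5114 -0.1205  0.065 ] tool cm [-3.22  9.31 23.54]
FR tab 585 [394. 277.] depth [ 0.4599 -0.1126  0.0645] plane [ 0.4606 -0.1124  0.066 ] tool cm [-8.36  9.27 23.44]
```

View pics/w1.png

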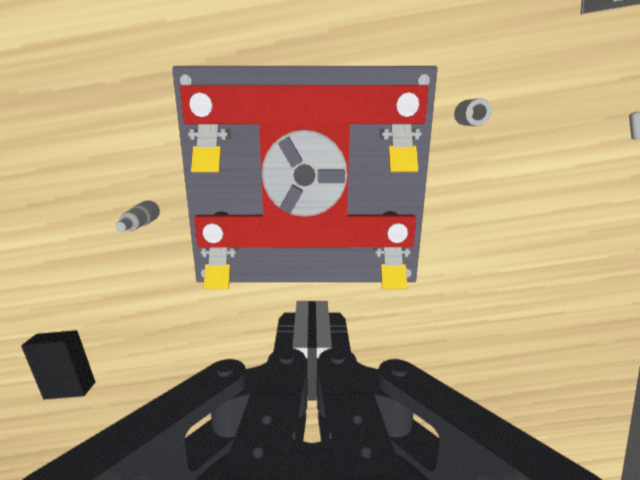

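The wrist view shows bosses at (201,104), (408,104), (213,233) and (398,233), with a yellow tab below each. The plate and tool are aligned. The FL boss mask missed, so I'll take that position from symmetry. Next I'll press the front-right boss.

```bash
python3 -m pendant '[{"dx":-1.6,"dy":4.7,"dz":0,"twist":0},{"dx":-3.2,"dy":9.3,"dz":4,"twist":0},{"dx":-3.2,"dy":9.3,"dz":10,"twist":0},{"dx":-3.2,"dy":9.3,"dz":16,"twist":0},{"dx":-3.2,"dy":9.3,"dz":21,"twist":0},{"dx":-3.2,"dy":9.3,"dz":22.5,"twist":0},{"dx":-3.2,"dy":9.3,"dz":22.5,"twist":0},{"dx":-3.2,"dy":9.3,"dz":22.5,"twist":0}]'
python3 -m pendant '[{"dx":0,"dy":0,"dz":0.5,"twist":0},{"dx":0,"dy":0,"dz":0.8,"twist":0},{"dx":0,"dy":0,"dz":0.9,"twist":0},{"dx":0,"dy":0,"dz":0.9,"twist":0}]'
python3 -m pendant '[{"dx":0,"dy":0,"dz":0.1,"twist":0},{"dx":0,"dy":0,"dz":0.2,"twist":0},{"dx":0,"dy":0,"dz":0.2,"twist":0}]'
```

```text
time: 3.22
eef_pos: [0.514, -0.1201, 0.078]
tcp_rot: [0.997, -0.075, 0.002, 0.001]
contact_force: [-0.7, 0.2, 0.5]
opening: 0.002
finger_force: 0.0
time: 3.72
eef_pos: [0.5121, -0.1188, 0.0663]
tcp_rot: [0.997, -0.075, -0.0, -0.0]
contact_force: [0.3, -0.0, -0.1]
opening: 0.001
finger_force: 0.0
time: 4.1
eef_pos: [0.5122, -0.119, 0.0644]
tcp_rot: [0.997, -0.075, 0.0, 0.0]
contact_force: [-0.4, 0.6, 0.3]
opening: -0.004
finger_force: 0.3
```

```bash
for k in 1 ; do python3 -m pendant '[{"dx":0,"dy":0,"dz":0.1,"twist":0},{"dx":0,"dy":0,"dz":0.1,"twist":0}]';  python3 -m pendant '[{"dx":0,"dy":0,"dz":0.1,"twist":0},{"dx":0,"dy":0,"dz":0.1,"twist":0}]'; python3 -m pendant '[{"dx":0,"dy":0,"dz":0.1,"twist":0},{"dx":0,"dy":0,"dz":0.1,"twist":0}]'; done | egrep "eef|cont"
```

```text
eef_pos: [0.5121, -0.119, 0.0636]
contact_force: [-1.6, 0.5, 3.4]
eef_pos: [0.512, -0.119, 0.0623]
contact_force: [-2.4, -0.9, 2.8]
eef_pos: [0.512, -0.119, 0.0612]
contact_force: [-1.7, -0.1, 3.2]
```

```bash
(python3 -m pendant '[{"dx":0,"dy":0,"dz":0.1,"twist":0},{"dx":0,"dy":0,"dz":0.1,"twist":0}]';  python3 -m pendant '[{"dx":0,"dy":0,"dz":0.1,"twist":0},{"dx":0,"dy":0,"dz":0.1,"twist":0}]') | egrep "eef|cont"
```

```text
eef_pos: [0.5121, -0.119, 0.0609]
contact_force: [-4.5, -0.2, 6.8]
eef_pos: [0.5121, -0.1191, 0.0608]
contact_force: [-5.5, 0.3, 11.3]
```

The front-right boss sank about 4 mm to a stop (0.0645 to 0.0608 m, then the force rose). I'll lift and check that it stays down.

```bash
python3 -m pendant '[{"dx":0,"dy":0,"dz":-0.5,"twist":0},{"dx":0,"dy":0,"dz":-3,"twist":0},{"dx":0,"dy":0,"dz":-8,"twist":0},{"dx":0,"dy":-3,"dz":-14,"twist":0},{"dx":0,"dy":-6,"dz":-17,"twist":0},{"dx":0,"dy":-6,"dz":-17,"twist":0},{"dx":0,"dy":-6,"dz":-17,"twist":0}]'; python3 meas.py w2.png
```

```text
time: 6.22
eef_pos: [0.5205, -0.0595, 0.2277]
tcp_rot: [0.997, -0.074, -0.001, -0.0]
contact_force: [0.3, -0.1, -0.3]
opening: 0.001
finger_force: 0.0
RL boss 780 [125.  54.] depth [0.6686 0.0574 0.0678] plane [0.6692 0.0586 0.065 ] tool cm [ 13.03 -13.92  16.17]
RL tab 1137 [137. 127.] depth [0.6177 0.0649 0.065 ] plane [0.6177 0.0645 0.066 ] tool cm [  7.85 -13.73  16.08]
RR boss 752 [393.  55.] depth [ 0.6389 -0.14    0.0647] plane [ 0.6389 -0.1399  0.065 ] tool cm [12.99  6.17 16.16]
RR tab 1092 [389. 127.] depth [ 0.5881 -0.132   0.0655] plane [ 0.5882 -0.1319  0.066 ] tool cm [ 7.86  6.13 16.07]
FL boss 503 [151. 222.] depth [0.5403 0.0768 0.0641] plane [0.5405 0.0763 0.065 ] tool cm [  0.04 -13.75  16.21]
FL tab 929 [159. 277.] depth [0.4893 0.0844 0.0646] plane [0.4899 0.0837 0.066 ] tool cm [ -5.07 -13.72  16.13]
FR boss 484 [382. 221.] depth [ 0.5107 -0.1207  0.0611] plane [ 0.5119 -0.1201  0.065 ] tool cm [ 0.14  6.1  16.2 ]
FR tab 905 [378. 277.] depth [ 0.4598 -0.1127  0.0645] plane [ 0.4604 -0.1125  0.066 ] tool cm [-5.06  6.12 16.12]
```

View pics/w2.png

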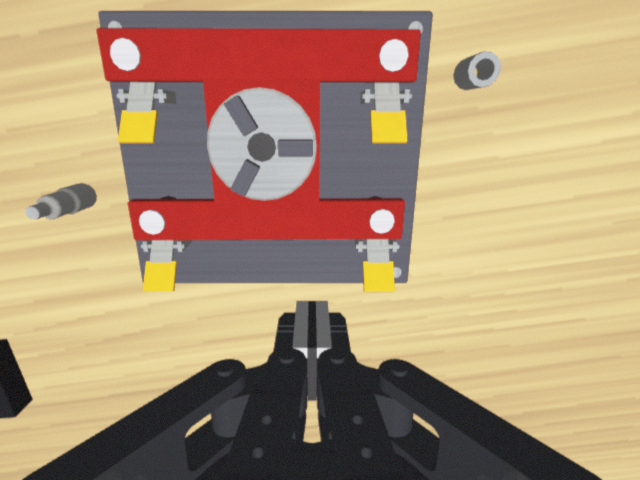

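The front-right boss stays down (depth 0.061 m against 0.064 m before) and the opposite boss stands up at 0.068 m. The front-right tab, at pixel (378,277), is the one to press.

```bash
python3 -m pendant '[{"dx":-2.8,"dy":3,"dz":0,"twist":0},{"dx":-5.5,"dy":6.1,"dz":3,"twist":0},{"dx":-5.5,"dy":6.1,"dz":9,"twist":0},{"dx":-5.5,"dy":6.1,"dz":13,"twist":0},{"dx":-5.5,"dy":6.1,"dz":14,"twist":0},{"dx":-5.5,"dy":6.1,"dz":14,"twist":0},{"dx":-5.5,"dy":6.1,"dz":14,"twist":0}]'
(python3 -m pendant '[{"dx":0,"dy":0,"dz":0.4,"twist":0},{"dx":0,"dy":0,"dz":0.8,"twist":0},{"dx":0,"dy":0,"dz":1.2,"twist":0},{"dx":0,"dy":0,"dz":1.5,"twist":0},{"dx":0,"dy":0,"dz":1.5,"twist":0}]'; python3 -m pendant '[{"dx":0,"dy":0,"dz":0.3,"twist":0},{"dx":0,"dy":0,"dz":0.6,"twist":0},{"dx":0,"dy":0,"dz":1.0,"twist":0},{"dx":0,"dy":0,"dz":1.0,"twist":0}]') | egrep "eef|cont"
```

```text
time: 7.15
eef_pos: [0.459, -0.1125, 0.091]
tcp_rot: [0.997, -0.075, 0.002, 0.001]
contact_force: [0.6, 0.6, 0.0]
opening: -0.0
finger_force: 0.0
eef_pos: [0.4573, -0.1116, 0.0739]
contact_force: [-0.3, 0.3, -0.5]
eef_pos: [0.4582, -0.1121, 0.0648]
contact_force: [0.9, 0.1, 3.1]
```

```bash
(python3 -m pendant '[{"dx":0,"dy":0,"dz":0.3,"twist":0},{"dx":0,"dy":0,"dz":0.6,"twist":0},{"dx":0,"dy":0,"dz":0.9,"twist":0},{"dx":0,"dy":0,"dz":1.1,"twist":0},{"dx":0,"dy":0,"dz":1.1,"twist":0}]';python3 -m pendant '[{"dx":0,"dy":0,"dz":0.2,"twist":0},{"dx":0,"dy":0,"dz":0.3,"twist":0},{"dx":0,"dy":0,"dz":0.3,"twist":0}]';python3 -m pendant '[{"dx":0,"dy":0,"dz":0.1,"twist":0},{"dx":0,"dy":0,"dz":0.2,"twist":0},{"dx":0,"dy":0,"dz":0.2,"twist":0}]' ) | egrep "eef|cont"
```

```text
eef_pos: [0.457, -0.1117, 0.0531]
contact_force: [-1.4, -0.6, 1.3]
eef_pos: [0.4573, -0.1116, 0.0501]
contact_force: [-1.5, 0.1, 3.2]
eef_pos: [0.4574, -0.1117, 0.0494]
contact_force: [-7.3, 0.3, 11.7]
```

```bash
(python3 -m pendant '[{"dx":0,"dy":0,"dz":0.1,"twist":0},{"dx":0,"dy":0,"dz":0.2,"twist":0},{"dx":0,"dy":0,"dz":0.2,"twist":0}]';python3 -m pendant '[{"dx":0,"dy":0,"dz":-0.5,"twist":0},{"dx":0,"dy":0,"dz":-3,"twist":0},{"dx":0,"dy":0,"dz":-8,"twist":0},{"dx":0,"dy":-3,"dz":-14,"twist":0},{"dx":3,"dy":-6,"dz":-18,"twist":0},{"dx":5.5,"dy":-6,"dz":-18.5,"twist":0},{"dx":5.5,"dy":-6,"dz":-18.5,"twist":0},{"dx":5.5,"dy":-6,"dz":-18.5,"twist":0}]')| egrep "eef|cont|time"; python3 meas.py w3.png
```

```text
time: 10.02
eef_pos: [0.4574, -0.1117, 0.0491]
contact_force: [-12.2, 2.3, 24.0]
time: 11.02
eef_pos: [0.52, -0.0604, 0.2296]
contact_force: [-0.6, 0.4, 1.1]
RL boss 752 [126.  54.] depth [0.6691 0.0576 0.0646] plane [0.669  0.0574 0.065 ] tool cm [ 13.04 -13.87  16.44]
RL tab 1100 [137. 126.] depth [0.6176 0.0649 0.0651] plane [0.6176 0.0644 0.066 ] tool cm [  7.85 -13.8   16.35]
RR boss 745 [392.  54.] depth [ 0.6393 -0.1398  0.0647] plane [ 0.6393 -0.1398  0.065 ] tool cm [13.05  6.07 16.42]
RR tab 1103 [387. 127.] depth [ 0.5877 -0.1321  0.0657] plane [ 0.5877 -0.132   0.066 ] tool cm [ 7.83  6.07 16.34]
FL boss 497 [151. 220.] depth [0.5407 0.0769 0.0642] plane [0.5409 0.0765 0.065 ] tool cm [  0.09 -13.84  16.47]
FL tab 897 [159. 275.] depth [0.4894 0.0844 0.0645] plane [0.49   0.0836 0.066 ] tool cm [ -5.05 -13.78  16.38]
FR boss 490 [381. 220.] depth [ 0.5111 -0.1206  0.0645] plane [ 0.5112 -0.1205  0.065 ] tool cm [ 0.1   6.08 16.46]
FR tab 735 [374. 273.] depth [ 0.455  -0.112   0.0494] plane [ 0.4627 -0.11    0.066 ] tool cm [-4.86  5.77 16.37]
```

View pics/w3.png

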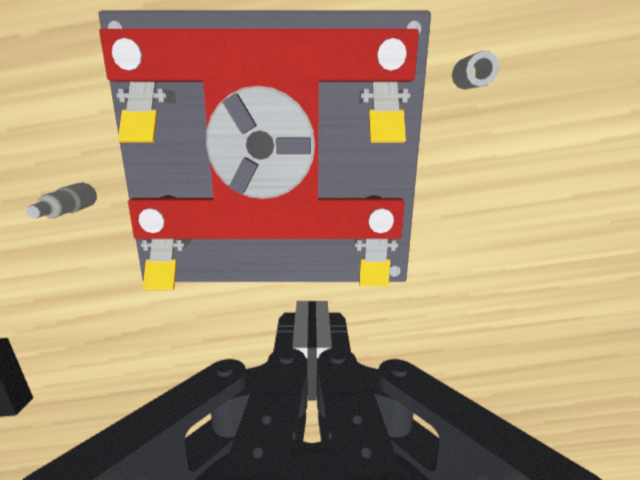

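The front-right tab at (374,273) is flat at 0.0494 m, and all four bosses are level at about 0.0645 m. The other three tabs are still up, the plate hasn't shifted and the hand is clear.

```bash
python3 -c "
from plant import ctrl
print(ctrl.sign_off())"
```

```text
the job is handed in; nothing more can be done
None
```

The front-right corner was the unsupported one: it sank on the first press, I pressed its tab fully flat, the plate is level again with the other three tabs up, and the job is handed in with the hand clear.

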